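# Open the squeeze-tab cap of the stamp-cleaner jar

### The arm

A 6-joint arm with a two-finger parallel gripper is mounted at the origin on the work surface. World frame = base frame: x ahead of the robot, y to its left, z up, the work surface at z = 0. Lengths are in m, angles in rad, forces in N, time in s.
With the tool pointing down it reaches from about 0.225 to 0.875 m from the base axis. Payload 3.4 kg.
Tool frame: the origin (TCP) lies between the finger pads; the fingertips stand 8 mm ahead of it and the grasp point (between the pads) lies 11 mm behind it; z points along the fingers, y is the line along which they close (so a half turn about z gives the same grasp; the last joint's range is limited). The gripper opens to 85 mm and grips with 20 to 120 N. Pads are 22 mm wide; open, the fingers measure 114 mm over their backs; the gripper's body (76 mm by 85 mm) begins 54 mm behind the grasp point. The pads swing forward as they close: fully open they stand 13 mm farther back than shut.
Start: joints at [1.176, 0.276, 1.505, -0, 1.361, -0.121], TCP at [0.155, 0.554, 0.239] pointing down, gripper open.
Joint ranges: [-2.89, 2.89], [-0.75, 2.08], [0.22, 2.7], [-1.18, 4.32], [0.11, 2.71], [-2.7, 2.7]. Speed limits (rad/s): [2.57, 2.57, 3.14, 3.14, 3.14, 3.14].

### API

Orientations are given as a unit quaternion [w, x, y, z].
In Python, from rig import manip, optics, finder gives the robot as it stands.
- The arm moves only by the tool servo_tool, never from a script. Its argument "increments" is a list of rows, each a list of 7 numbers: the shift along the tool's x, y, z in cm, then the turn, a rotation vector about the tool's x, y, z in degrees, then the closure, from -1 (fully open) to 1 (shut). In form: [[x, y, z, rx, ry, rz, gripper], ...]. A call has exactly 5 rows; each row shifts and turns the commanded pose from where the row before left it, along the tool's axes as they then stand; what a row does not reach is not made up. A row lasts 1/10 s, in which the tool goes at most 50 mm and 8.59 degrees, less where a joint would pass 70% of its speed; a pose out of reach is approached as far as the arm can. A call is refused whole if a number of a shift passes 5 or a number of a turn 8.59, either way. A call with a gripper value outside its range is refused whole. The fingers move at their own pace and stop on an object; "squeeze" is the grip in N (left out, the last holds). Time passes only in rows, so rows that do not move let the fingers close, or fill a call up. It gives the time, the measured TCP pose, the force, the opening and the grip force at its end, in the units of the state.
- manip.get_state(): the state, without advancing time (a new reading comes with each control period).
- optics.get_image(name): name is "scene" or "top" or "wrist"; returns the picture (400x640x3 uint8, red, green, blue); there is no depth.
- optics.get_calibration(name): a dict with "fov_y" (degrees; the focal length in pixels is half the picture's height over the tangent of half this angle, whatever the lens; pixels are square), "cx", "cy" (the principal point, pixels), "world_to_cam" (4x4, takes a point from world to camera coordinates). Camera axes: x right, y down, z forward; pixel columns grow to the right and rows downward; lengths in m; the calibration is good to about 2 mm. The wrist camera is an equidistant fisheye: a pixel r from the principal point sees the ray r / f radians off the axis. A picture is of the moment at which its call begins: read the wrist's pose just before it. get_calibration takes no time and is no camera call; for the wrist camera it gives the pose at the moment of the call.
- manip.sign_off(): hands the job in; it is judged then, once.
Trained networks look in the newest picture that a camera, given by its name, has taken for a name from the list of things; names that differ only in an ending like _2 or _b are one class to them, and where a whole thing is asked for, a point or a joint stands for the part that bears it (a point fixed in the world has none). Each returns a list of dicts, best first, with "p" (0 to 1); they miss things now and then, are a little off and sometimes report something else, mostly with a low value. They report only what shows in the picture. A call takes as long as a camera call. They do not tell look-alikes from the thing itself.
- finder.silhouettes(label, camera): "region" (400x640 bool, what is visible of it) and "box" ([centre column, centre row, width, height] in pixels, round what is visible of it).
- finder.tip_of(label, camera): "at" ([column, row] in pixels: a listed point, or the origin of a listed thing).
The state is a dict: "clock": time; "qpos": joint angles; "qd": joint speeds; "effort": joint torques, N m; "position": TCP position; "ee_rot": TCP orientation; "contact_force": force on the tool from outside, world axes, zero at the start; "moment": the same for the moment, N m; "width": finger opening in m; "gripper_force": force on a finger pad.
Only numpy, scipy, OpenCV 4.12 (cv2) and the standard library are available. Lean on these libraries where they do the work, as an engineer would, in place of code of your own. Each camera call takes 0.05 s, during which the arm holds its last target. There are 200 camera calls.

### The job

Open the jar of stamp cleaner that stands in the steel clamp: squeeze the two side tabs of its cap inward, keep them squeezed while you turn the cap anticlockwise until it comes up against its stop, and lift it off without forcing it: the jar must not be twisted round in its clamp, nor the cap pulled or pushed hard against the jar. Then set the cap down gently, open side down, well inside the enamel scale pan, letting go only once it stands there, and leave everything else where it is.

Things in the scene. Friction and masses are not known exactly. Their poses are not given: they have to be found in the camera images.
- cap_center (a point): White plastic safety cap on the jar's neck, about 80 g with its tabs: round, 48 mm across, 34 mm high, closed on top, open below, loose by about 1 mm sideways. This point is on its axis, half-way up (17 mm above its rim). z: its axis, up; y: the line through its two side tabs. After turning it to its stop, lift it straight up 35 mm to clear the neck. Its rim is at the tabs' lower ends.
- tab_a_face (a point): Centre of the outer face of the sprung tab on the cap's +y side: a flat upright plate 18 mm wide, 18.5 mm high, its centre 3 mm above the cap's centre point. The two outer faces are 60 mm apart at rest, 50 mm when fully squeezed (5 mm travel each, about 2 N at first touch, 8 N each when fully in; a grip of 20 to 30 N is enough).
- tab_b_face (a point): The same for the tab on the cap's -y side. Under each tab a narrow tooth reaches down to the cap's rim. Unsqueezed, the teeth are caught between posts on the jar's shoulder and the cap turns no more than about 3 degrees either way; fully squeezed, they pass inside the posts.
- jar_neck (a point): Top of the jar's grey neck, on its axis, 13 mm above the cap's centre point while the cap is on (its inner top rests here). z up; x and y start along the cap's. Turned anticlockwise from above the cap runs freely (under 0.2 N m) to a firm stop after 40 to 85 degrees; this differs and cannot be seen. It lifts off at the stop or up to 7 degrees before it; elsewhere lugs hold it down after 1.5 mm.
- jar_shoulder (a point): Centre of the flat shoulder of the amber jar (72 mm across), 80 mm above the counter, 2 mm below the cap's rim. On it stand four posts 8 mm high, 27 to 33 mm from the axis, beside the cap's teeth: keep the fingertips more than 12 mm above the shoulder. The steel clamp round the jar's foot is 130 mm square, 44 mm high and screwed to the counter.
- jar (a joint): Turn of the jar in its clamp, rad, anticlockwise from above positive, 0 at the start. The clamp holds it by friction up to 0.35 N m; a harder twist of the cap against its posts or its stop turns the jar, which must not happen (at most 0.06 rad).
- pan_in (a point): Centre of the flat inner floor of the round white enamel scale pan, 39 mm above the counter. The flat floor is 145 mm across; the rim is 176 mm across and stands 12 mm above the floor. The pan is fixed on a grey scale base.
- stamp_stand: Bystander: walnut stand with four date stamps, 220 x 75 mm, 112 mm high; origin under its centre.
- plain_tub: Bystander: white tub with a plain round white lid without tabs, 66 mm across, 82 mm high; origin under its centre.
- glass_jar: Bystander: open glass jar, 72 mm across, 85 mm high; origin under its centre.
- brass_weight: Bystander: brass letter weight, 28 mm across, 40 mm high; origin under its centre.
- tape_cutter: Bystander: steel tape cutter base, 140 x 46 mm, 43 mm high; origin under its centre.
- parcel: Bystander: cardboard parcel, 200 x 140 mm, 65 mm high; origin under its centre.
- ink_pad: Bystander: ink pad tin, 70 x 110 mm, 14 mm high; origin under its centre.
There are look-alikes about, which are no part of the job. What is shaped like the part that bears cap_center but pink is not meant.

How it is judged:
By the outcome, as a careful person would: the job done as asked, in the order asked, and still so for the second after the job is handed in, with the robot touching nothing.
It also fails if it takes over 67 s, if anything falls off the work surface, if the arm or the gripper's body presses on something with over 40 N, if the wrist force passes 120 N, or if a joint passes its speed limit or range.

## Working session

There is one attempt and no reset: what is moved stays moved. The work goes in short steps, Python scripts to look and compute and a tool call to move; the robot and the scene stay as the last step left them, time stands still between calls to the robot, and variables do not carry over. Pictures are saved under pics/ and viewed, at most 10 in all, crops included, and the job is handed in when it is done.

Besides the shell and the picture viewer there is one more tool, called after ">>>" by a JSON object that holds its "fn" and its "kwargs", one argument or row to a line. servo_tool: Moves the arm, as the interface text tells. Its arguments: {"type":"object","properties":{"increments":{"type":"array","items":{"type":"array","items":{"type":"number"}}},"squeeze":{"type":"number"}},"required":["increments"]}

```bash
mkdir -p pics
cat > h.py <<'E'
import numpy as np, cv2
from rig import manip, optics, finder
def save(cam,fn,img=None):
    im=optics.get_image(cam) if img is None else img
    cv2.imwrite('pics/'+fn,im[:,:,::-1]); return im
def ray(cam,px):
    c=optics.get_calibration(cam); f=200/np.tan(np.radians(c['fov_y']/2))
    u=np.array([px[0]-c['cx'],px[1]-c['cy']])
    if cam=='wrist':
        r=np.hypot(*u); t=r/f; d=np.array([*(u/max(r,1e-9)*np.sin(t)),np.cos(t)])
    else: d=np.array([*(u/f),1.]); d/=np.linalg.norm(d)
    T=np.linalg.inv(np.array(c['world_to_cam'])); return T[:3,3],T[:3,:3]@d
def atz(cam,px,z):
    o,d=ray(cam,px); return o+d*(z-o[2])/d[2]
def proj(cam,p):
    c=optics.get_calibration(cam); f=200/np.tan(np.radians(c['fov_y']/2))
    q=np.array(c['world_to_cam'])@np.array([*p,1.]); q=q[:3]
    if cam=='wrist':
        r=np.hypot(q[0],q[1]); t=np.arctan2(r,q[2]); return np.array([c['cx'],c['cy']])+q[:2]/r*t*f
    return np.array([c['cx'],c['cy']])+q[:2]/q[2]*f
E
python3 - <<'E'
from h import *
ims=[save(c,c+'1.png') for c in ('scene','top')]
z={'cap_center':.099,'tab_a_face':.102,'tab_b_face':.102,'jar_shoulder':.08,'pan_in':.039,'plain_tub':0,'glass_jar':0,'stamp_stand':0,'brass_weight':0}
for n in z:
  for c in ('scene','top'):
    for d in finder.tip_of(n,c)[:3]: print(n,c,np.round(d['at']),round(d['p'],2),atz(c,d['at'],z[n]).round(3))
print({k:np.round(v,3) for k,v in manip.get_state().items()})
E
```

```text
cap_center scene [386. 245.] 0.94 [0.532 0.2   0.099]
cap_center scene [335. 229.] 0.84 [0.578 0.07  0.099]
cap_center scene [387. 223.] 0.57 [0.465 0.152 0.099]
cap_center top [244. 194.] 0.62 [0.539 0.212 0.099]
tab_a_face scene [329. 229.] 0.51 [0.591 0.062 0.102]
tab_b_face scene [348. 233.] 0.39 [0.57  0.105 0.102]
tab_b_face scene [386. 228.] 0.36 [0.488 0.164 0.102]
tab_b_face scene [390. 252.] 0.28 [0.547 0.222 0.102]
jar_shoulder top [250. 194.] 0.76 [0.541 0.195 0.08 ]
pan_in scene [266. 198.] 0.88 [ 0.57  -0.214  0.039]
pan_in top [376. 192.] 0.6 [ 0.562 -0.212  0.039]
pan_in top [263. 132.] 0.45 [0.753 0.163 0.039]
plain_tub scene [320. 316.] 0.81 [ 0.746  0.179 -0.   ]
plain_tub scene [225. 238.] 0.72 [ 0.741 -0.196  0.   ]
plain_tub top [259. 137.] 0.66 [0.747 0.183 0.   ]
glass_jar scene [224. 239.] 0.7 [ 0.746 -0.196 -0.   ]
glass_jar top [366. 139.] 0.96 [ 0.747 -0.183  0.   ]
stamp_stand scene [462. 297.] 0.68 [0.459 0.391 0.   ]
stamp_stand top [196. 221.] 0.79 [0.457 0.386 0.   ]
brass_weight scene [352. 219.] 0.51 [0.428 0.004 0.   ]
brass_weight top [308. 231.] 0.41 [0.43  0.009 0.   ]
{'clock': np.float64(1.0), 'qpos': array([ 1.176,  0.276,  1.505,  0.   ,  1.361, -0.121]), 'qd': array([-0.001, -0.002,  0.   ,  0.001, -0.001,  0.001]), 'effort': array([-1.0000e-03, -4.1665e+01, -2.4611e+01, -0.0000e+00,  0.0000e+00,
       -0.0000e+00]), 'position': array([0.155, 0.554, 0.239]), 'ee_rot': array([0.   , 0.136, 0.991, 0.   ]), 'contact_force': array([-1.433,  0.304,  0.621]), 'moment': array([-0.025, -0.02 ,  0.03 ]), 'gripper_force': np.float64(0.0), 'width': np.float64(0.086)}
```

```bash
cd pics; python3 -c "
import cv2,numpy as np
cv2.imwrite('both.png',cv2.resize(np.vstack([cv2.imread('scene1.png'),cv2.imread('top1.png')]),(480,600),interpolation=3))"
```

```text
(no output)
```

View pics/top1.png

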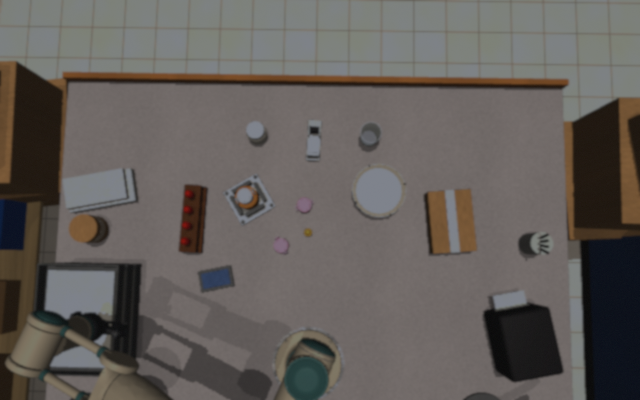

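View pics/scene1.png

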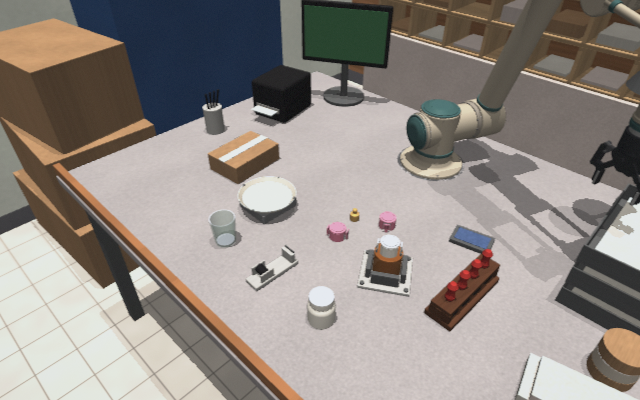

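The jar in the clamp is at scene (388,243) and top (246,195). The two pink caps, at scene (337,230) and (388,220), are the excluded look-alikes. The lid at (321,300) is the plain tub. I'll confirm with an enlarged crop and get the tab axis.

Run:
```python
from h import *
a=cv2.imread('pics/scene1.png')[205:305,310:440]; b=cv2.imread('pics/top1.png')[160:235,210:330]
a=cv2.resize(a,(520,400),interpolation=2); b=cv2.resize(b,(520,325),interpolation=2)
cv2.imwrite('pics/crop1.png',cv2.resize(np.vstack([a,b]),(420,586)))
o,d=ray('wrist',(320,200)); s=manip.get_state(); print(o,d,s['position'],optics.get_calibration('wrist'))
```

```text
[0.08712171 0.57282847 0.37383268] [ 0.26887285 -0.06798288 -0.9607735 ] [0.15548959 0.55360823 0.23933911] {'fov_y': 65.70646984690485, 'cx': 317.87233668456076, 'cy': 201.34991302676875, 'world_to_cam': array([[ 2.70599552e-01,  9.62691889e-01,  4.58435136e-04,
        -5.75203790e-01],
       [ 9.23746860e-01, -2.59786652e-01,  2.81429626e-01,
        -3.68728047e-02],
       [ 2.71049114e-01, -7.57312527e-02, -9.59581761e-01,
         3.78489776e-01],
       [ 0.00000000e+00,  0.00000000e+00,  0.00000000e+00,
         1.00000000e+00]])}
```

View pics/crop1.png

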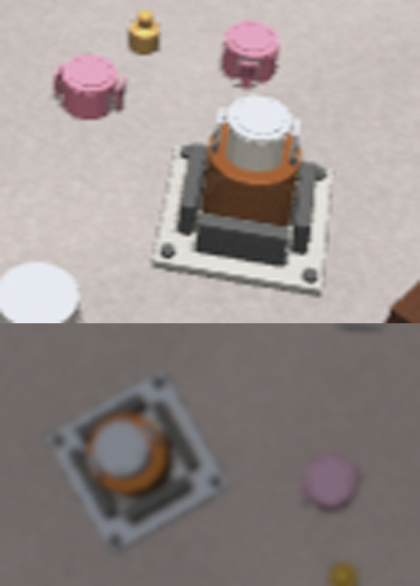

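>>> {"fn": "servo_tool", "kwargs": {
  "increments": [
    [-4.4,-2.2,0,0,0,0,-1],
    [-4.4,-2.2,0,0,0,0,-1],
    [-4.4,-2.2,0,0,0,0,-1],
    [-4.4,-2.2,0,0,0,0,-1],
    [-4.4,-2.2,0,0,0,0,-1]
  ],
  "squeeze": 25
}}

```text
clock: 1.5
position: [0.3387, 0.3869, 0.2395]
ee_rot: [0.0, 0.136, 0.991, 0.0]
contact_force: [0.2, 1.1, -0.3]
width: 0.0854
gripper_force: 0.0
```

>>> {"fn": "servo_tool", "kwargs": {
  "increments": [
    [-4.4,-2.2,0,0,0,0,-1],
    [-4.4,-2.2,0,0,0,0,-1],
    [-4.4,-2.2,0,0,0,0,-1],
    [-4.4,-2.2,0,0,0,0,-1],
    [0,0,0,0,0,0,-1]
  ]
}}

```text
clock: 2.0
position: [0.488, 0.2518, 0.2391]
ee_rot: [0.002, 0.14, 0.99, -0.001]
contact_force: [0.3, 1.1, -1.0]
width: 0.0853
gripper_force: 0.0
```

The crop shows the white tabbed cap on the amber jar in the clamp. That is the target, with its tabs left and right in the scene view, and the pink caps stand loose. Next I'll look from the wrist camera.

Run:
```python
from h import *
im=save('wrist','w1.png')
z={'cap_center':.099,'tab_a_face':.102,'jar_neck':.112,'jar_shoulder':.08}
for n in z:
    for d in finder.tip_of(n,'wrist')[:4]: print(n,np.round(d['at']),round(d['p'],2),atz('wrist',d['at'],z[n]).round(4))
print(manip.get_state()['position'])
```

```text
cap_center [170. 124.] 0.82 [0.3815 0.1389 0.099 ]
cap_center [163. 240.] 0.71 [0.4889 0.0832 0.099 ]
cap_center [287. 242.] 0.59 [0.5246 0.2125 0.099 ]
cap_center [ 69. 297.] 0.18 [ 0.5316 -0.1268  0.099 ]
tab_a_face [153. 113.] 0.63 [0.3642 0.1267 0.102 ]
tab_a_face [310. 222.] 0.57 [0.5084 0.2408 0.102 ]
tab_a_face [149. 253.] 0.36 [0.4972 0.0619 0.102 ]
jar_neck [138. 180.] 0.75 [0.4191 0.0922 0.112 ]
jar_shoulder [289. 235.] 0.68 [0.5234 0.215  0.08  ]
[0.48216962 0.2567348  0.23929523]
```

View pics/w1.png

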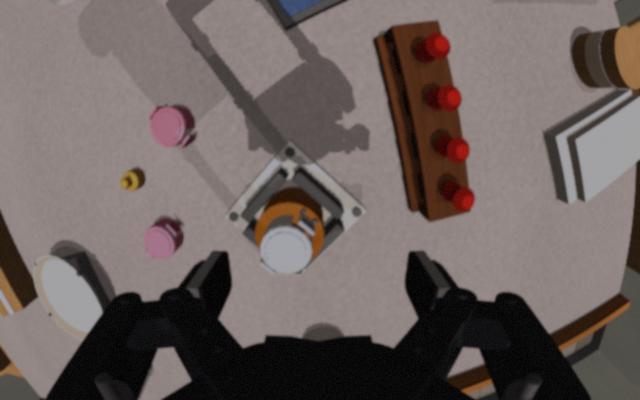

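The white cap's top is at wrist pixel (286,250), with one tab at (310,222). The tab line runs about 120° from world x. I'll centre over the cap and turn +134° about tool z, which keeps the last joint in range for the opening turn.

>>> {"fn": "servo_tool", "kwargs": {
  "increments": [
    [-2.6,-1.5,0,0,0,0,-1],
    [-2.6,-1.5,0,0,0,0,-1],
    [0,0,0,0,0,8.4,-1],
    [0,0,0,0,0,8.4,-1],
    [0,0,0,0,0,8.4,-1]
  ]
}}

```text
clock: 2.75
position: [0.5242, 0.2142, 0.2394]
ee_rot: [-0.0, 0.351, 0.936, 0.0]
contact_force: [0.1, -0.8, 0.5]
width: 0.0854
gripper_force: 0.0
```

>>> {"fn": "servo_tool", "kwargs": {
  "increments": [
    [0,0,0,0,0,8.4,-1],
    [0,0,0,0,0,8.4,-1],
    [0,0,0,0,0,8.4,-1],
    [0,0,0,0,0,8.4,-1],
    [0,0,0,0,0,8.4,-1]
  ]
}}

```text
clock: 3.25
position: [0.524, 0.2146, 0.2395]
ee_rot: [-0.0, 0.663, 0.749, 0.0]
contact_force: [0.5, 0.8, -0.0]
width: 0.0852
gripper_force: 0.0
```

>>> {"fn": "servo_tool", "kwargs": {
  "increments": [
    [0,0,0,0,0,8.4,-1],
    [0,0,0,0,0,8.4,-1],
    [0,0,0,0,0,8.4,-1],
    [0,0,0,0,0,8.4,-1],
    [0,0,0,0,0,8.4,-1]
  ]
}}

```text
clock: 3.75
position: [0.524, 0.2146, 0.2395]
ee_rot: [-0.0, 0.887, 0.461, 0.0]
contact_force: [-0.1, -1.1, 0.0]
width: 0.0853
gripper_force: 0.0
```

>>> {"fn": "servo_tool", "kwargs": {
  "increments": [
    [0,0,1.5,0,0,8.4,-1],
    [0,0,1.5,0,0,8.4,-1],
    [0,0,0,0,0,8.4,-1],
    [0,0,0,0,0,0,-1],
    [0,0,0,0,0,0,-1]
  ]
}}

```text
clock: 4.25
position: [0.5247, 0.2141, 0.2097]
ee_rot: [-0.0, 0.965, 0.26, 0.0]
contact_force: [0.1, -0.9, 0.1]
width: 0.0857
gripper_force: 0.0
```

Run:
```python
from h import *
s=manip.get_state(); print(s['position'],s['ee_rot'],s['qpos'].round(2) if hasattr(s['qpos'],'round') else s['qpos'])
im=save('wrist','w2.png')
z={'cap_center':.099,'tab_a_face':.102,'jar_shoulder':.08}
for n in z:
    for d in finder.tip_of(n,'wrist')[:4]: print(n,np.round(d['at']),round(d['p'],2),atz('wrist',d['at'],z[n]).round(4))
p=proj('wrist',(.525,.2125,.1)).astype(int); print(p)
x,y=np.clip(p-[100,75],0,[440,250]); print(x,y)
cv2.imwrite('pics/w2c.png',cv2.resize(im[y:y+150,x:x+200,::-1],(800,600),interpolation=2))
```

```text
[0.52466927 0.21408553 0.20973446] [-1.06394024e-04  9.65485664e-01  2.60455892e-01  3.86040162e-04] [0.26 0.28 1.57 0.   1.29 1.31]
cap_center [445. 262.] 0.92 [0.5342 0.0802 0.099 ]
cap_center [326. 198.] 0.73 [0.5312 0.2087 0.099 ]
cap_center [339. 316.] 0.63 [0.4345 0.1372 0.099 ]
tab_a_face [464. 265.] 0.5 [0.541  0.0605 0.102 ]
tab_a_face [295. 200.] 0.45 [0.5179 0.2303 0.102 ]
[318 202]
218 127
```

View pics/w2c.png

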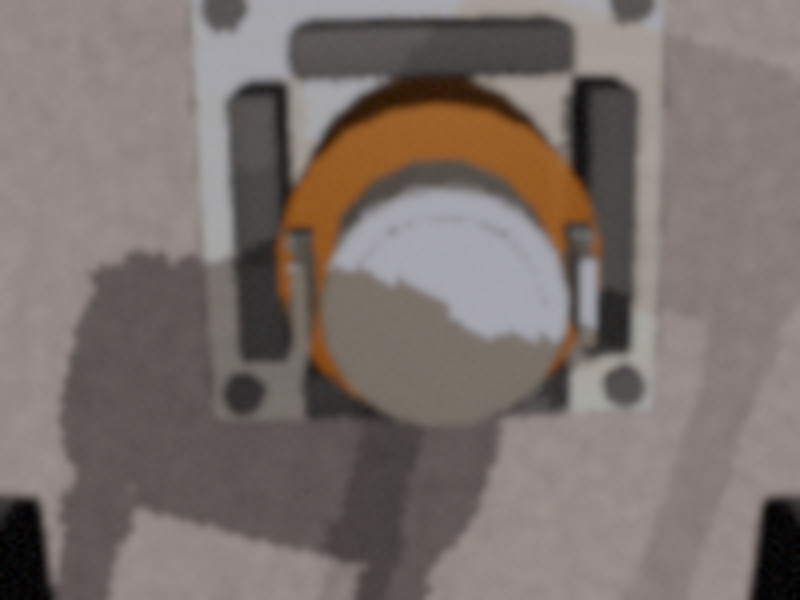

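In the crop, the cap top is centred at (446,306), the left tab at (302,300) and the right tab at (587,297). The tab line is nearly aligned with the fingers.

```bash
cat >> h.py <<'E'
from scipy.spatial.transform import Rotation as Ro
def toolR():
    q=manip.get_state()['ee_rot']; return Ro.from_quat([q[1],q[2],q[3],q[0]]).as_matrix()
E
python3 - <<'E'
from h import *
f=lambda u,v:(218+u/4,127+v/4)
c=atz('wrist',f(446,306),.116); l=[atz('wrist',f(*p),.110) for p in((302,232),(302,368))]; r=[atz('wrist',f(*p),.110) for p in((582,232),(588,352))]
L=atz('wrist',f(301,300),.102);Rr=atz('wrist',f(588,293),.102)
print('cap',c,'tabs',L,Rr,'mid',(L+Rr)/2,np.linalg.norm(L-Rr)); R=toolR(); p=np.array(manip.get_state()['position'])
print('in tool cm: cap',R.T@(c-p)*100,'mid',R.T@((L+Rr)/2-p)*100,'tabvec',R.T@(Rr-L)*100)
print(R.T@(l[1]-l[0]),R.T@(r[1]-r[0]))
# clamp edges -> yaw
for a,b in (((200,130),(216,412)),((660,20),(655,408))):
  print('edge',R.T@(atz('wrist',f(*b),.004)-atz('wrist',f(*a),.004)))
E
```

```text
cap [0.53266708 0.20703525 0.116     ] tabs [0.51565837 0.23074718 0.102     ] [0.54631537 0.1806015  0.102     ] mid [0.53098687 0.20567434 0.102     ] 0.05877449806026542
in tool cm: cap [0.3246555  0.91673133 9.37618424] mid [ 0.10981293  0.95031379 10.77599373] tabvec [1.46377046e-01 5.87562668e+00 1.04685658e-03]
[-2.80006174e-02 -6.22834356e-04 -2.56846575e-05] [-2.47482177e-02  2.23162400e-03 -2.22689172e-05]
edge [-8.40638705e-02  1.19039210e-03 -7.66352841e-05]
edge [-1.14352972e-01  4.19956224e-03 -1.03846806e-04]
```

>>> {"fn": "servo_tool", "kwargs": {
  "increments": [
    [0.25,0.93,0,0,0,-1.5,-1],
    [0,0,2,0,0,0,-1],
    [0,0,2,0,0,0,-1],
    [0,0,2,0,0,0,-1],
    [0,0,0,0,0,0,-1]
  ]
}}

```text
clock: 4.95
position: [0.5301, 0.2056, 0.1469]
ee_rot: [-0.0, 0.963, 0.271, -0.003]
contact_force: [-0.3, -0.2, -0.1]
width: 0.0857
gripper_force: 0.0
```

Run:
```python
from h import *
manip.get_state()
im=save('wrist','w3.png'); s=manip.get_state(); print(s['position'],s['ee_rot'])
p=proj('wrist',(.5325,.207,.1)).astype(int); print(p)
x,y=np.clip(p-[100,75],0,[440,250]); print(x,y)
cv2.imwrite('pics/w3c.png',cv2.resize(im[y:y+150,x:x+200,::-1],(800,600),interpolation=2))
```

```text
[0.53118295 0.20591185 0.14846978] [-8.54288542e-05  9.62597158e-01  2.70933546e-01 -1.31057054e-03]
[317 226]
217 151
```

View pics/w3c.png

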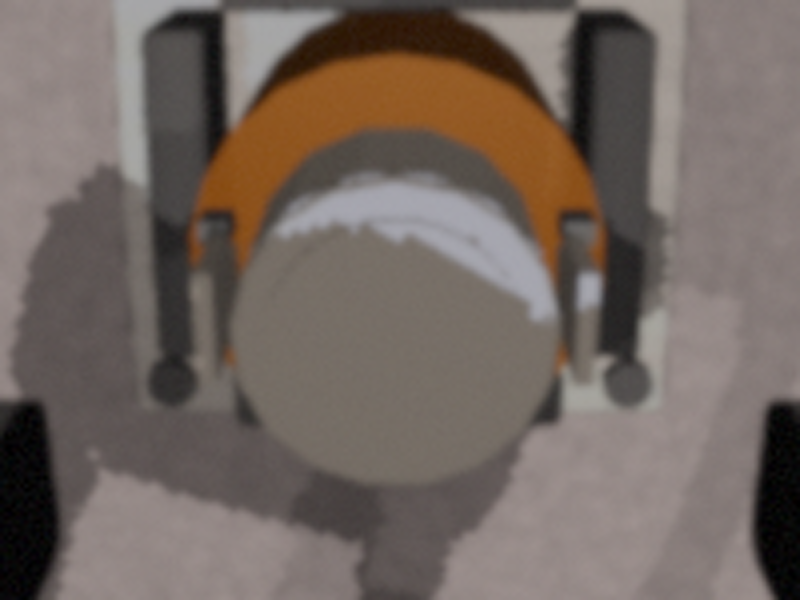

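The cap top is centred at crop (397,334), the tabs at about (213,290) and (586,290), and the fingertips are seen symmetrically at 45 and 765.

Run:
```python
from h import *
f=lambda u,v:(217+u/4,151+v/4)
R=toolR(); p=np.array(manip.get_state()['position']); t=lambda q:(R.T@(q-p)*100).round(2)
print(t(atz('wrist',f(397,334),.116)))
for a in ((194,300),(604,300),(200,370),(596,375)): print(a,t(atz('wrist',f(*a),.111)))
g=proj('wrist',p+R@[0,0,.008]); print('tcp px',(g-[217,151])*4, [(proj('wrist',p+R@[0,y,-.005])-[217,151])*4 for y in(-.043,.043)])
```

```text
[ 0.27 -0.07  3.25]
(194, 300) [ 0.6  -3.12  3.75]
(604, 300) [0.6  3.02 3.74]
(200, 370) [-0.55 -3.09  3.75]
(596, 375) [-0.63  2.97  3.75]
tcp px [402.08927994 425.80094849] [array([ 48.56768539, 467.32405291]), array([755.66206427, 467.01079459])]
```

>>> {"fn": "servo_tool", "kwargs": {
  "increments": [
    [0.25,-0.05,1.5,0,0,0,-1],
    [0,0,1.5,0,0,0,-1],
    [0,0,1.2,0,0,0,-1],
    [0,0,0.5,0,0,0,-1],
    [0,0,0,0,0,0,-1]
  ]
}}

```text
clock: 5.5
position: [0.5337, 0.2078, 0.1022]
ee_rot: [-0.0, 0.963, 0.271, -0.0]
contact_force: [-1.0, -0.2, -0.0]
width: 0.0853
gripper_force: 0.0
```

>>> {"fn": "servo_tool", "kwargs": {
  "increments": [
    [0,0,0,0,0,0,0.1],
    [0,0,0,0,0,0,0.1],
    [0,0,0,0,0,0,0.1],
    [0,0,0,0,0,0,0.1],
    [0,0,0,0,0,0,0.1]
  ],
  "squeeze": 25
}}

```text
clock: 6.0
position: [0.5341, 0.2089, 0.1039]
ee_rot: [-0.001, 0.963, 0.271, 0.001]
contact_force: [-2.2, 2.0, 6.1]
width: 0.0485
gripper_force: 26.1
```

>>> {"fn": "servo_tool", "kwargs": {
  "increments": [
    [0,0,-0.15,0,0,0,0.5],
    [0,0,0,0,0,0,0.5],
    [0,0,0,0,0,0,0.5],
    [0,0,0,0,0,0,0.5],
    [0,0,0,0,0,0,0.5]
  ]
}}

```text
clock: 6.5
position: [0.5337, 0.2087, 0.1041]
ee_rot: [-0.001, 0.963, 0.27, 0.0]
contact_force: [-1.5, 4.8, 2.2]
width: 0.0482
gripper_force: 27.0
```

Run:
```python
from h import *
s=manip.get_state(); print({k:np.round(s[k],4) for k in ('position','contact_force','moment','width','gripper_force')}); print(toolR().round(3))
```

```text
{'position': array([0.5337, 0.2087, 0.1041]), 'contact_force': array([-1.5024,  4.8246,  2.203 ]), 'moment': array([ 0.9764,  0.3606, -0.004 ]), 'width': np.float64(0.0482), 'gripper_force': np.float64(27.0293)}
[[ 0.854  0.521 -0.   ]
 [ 0.521 -0.854  0.002]
 [ 0.001 -0.001 -1.   ]]
```

>>> {"fn": "servo_tool", "kwargs": {
  "increments": [
    [0,-0.12,-0.05,0,0,0,0.5],
    [0,0,0,0,0,0,0.5],
    [0,0,0,0,0,-2,0.5],
    [0,0,0,0,0,-2,0.5],
    [0,0,0,0,0,-2,0.5]
  ]
}}

```text
clock: 7.0
position: [0.5335, 0.2087, 0.1041]
ee_rot: [0.0, 0.947, 0.321, 0.0]
contact_force: [-0.2, 2.4, -0.7]
width: 0.0485
gripper_force: 26.2
```

```bash
cat > st.py <<'E'
from h import *
s=manip.get_state(); R=toolR()
print('t',round(s['clock'],2),'pos',np.round(s['position'],4),'F',np.round(s['contact_force'],1),'Ftool',(R.T@np.array(s['contact_force'])).round(1),'M',np.round(s['moment'],3),'yaw',np.degrees(np.arctan2(R[1,1],R[0,1])).round(2),'w',round(s['width'],4),'g',round(s['gripper_force'],1))
E
python3 st.py
```

```text
t 7.0 pos [0.5335 0.2087 0.1041] F [-0.2  2.4 -0.7] Ftool [ 1.3 -2.1  0.7] M [ 0.552  0.034 -0.007] yaw -52.5 w 0.0485 g 26.2
```

It has turned 6°, past the 3° catch, with no torque, so the tabs are released. I'll carry on turning.

>>> {"fn": "servo_tool", "kwargs": {
  "increments": [
    [0,0,0,0,0,-5,0.5],
    [0,0,0,0,0,-5,0.5],
    [0,0,0,0,0,-5,0.5],
    [0,0,0,0,0,-5,0.5],
    [0,0,0,0,0,-5,0.5]
  ]
}}

```text
clock: 7.5
position: [0.5339, 0.2105, 0.1043]
ee_rot: [-0.001, 0.855, 0.519, 0.001]
contact_force: [-0.3, 8.2, -0.8]
width: 0.0483
gripper_force: 25.9
```

```bash
python3 st.py
```

```text
t 7.5 pos [0.5339 0.2105 0.1043] F [-0.3  8.2 -0.8] Ftool [ 7.2 -4.1  0.8] M [ 1.406  0.098 -0.167] yaw -27.47 w 0.0483 g 25.9
```

>>> {"fn": "servo_tool", "kwargs": {
  "increments": [
    [0,0,0,0,0,-0.8,0.5],
    [0,0,0,0,0,-0.8,0.5],
    [0,0,0,0,0,-0.8,0.5],
    [0,0,0,0,0,-0.8,0.5],
    [0,0,0,0,0,-0.8,0.5]
  ]
}}

```text
clock: 8.0
position: [0.5336, 0.2107, 0.1043]
ee_rot: [-0.001, 0.837, 0.547, 0.001]
contact_force: [-0.8, 8.4, -0.8]
width: 0.0482
gripper_force: 26.0
```

```bash
python3 st.py
```

```text
t 8.0 pos [0.5336 0.2107 0.1043] F [-0.8  8.4 -0.8] Ftool [ 7.4 -4.1  0.9] M [ 1.412  0.108 -0.131] yaw -23.63 w 0.0482 g 26.0
```

>>> {"fn": "servo_tool", "kwargs": {
  "increments": [
    [0.09,-0.04,0,0,0,0,0.5],
    [0.09,-0.04,0,0,0,0,0.5],
    [0,0,0,0,0,-1,0.5],
    [0,0,0,0,0,-1,0.5],
    [0,0,0,0,0,-1,0.5]
  ]
}}

```text
clock: 8.5
position: [0.5333, 0.2111, 0.1042]
ee_rot: [-0.0, 0.822, 0.57, 0.0]
contact_force: [-0.1, 4.8, -1.1]
width: 0.048
gripper_force: 25.9
```

```bash
python3 st.py
```

```text
t 8.5 pos [0.5333 0.2111 0.1042] F [-0.1  4.8 -1.1] Ftool [ 4.4 -1.8  1.1] M [ 0.86   0.08  -0.087] yaw -20.52 w 0.048 g 25.9
```

>>> {"fn": "servo_tool", "kwargs": {
  "increments": [
    [0.09,-0.04,0,0,0,-0.8,0.5],
    [0.09,-0.04,0,0,0,-0.8,0.5],
    [0,0,0,0,0,-0.8,0.5],
    [0,0,0,0,0,-0.8,0.5],
    [0,0,0,0,0,-0.8,0.5]
  ]
}}

```text
clock: 9.0
position: [0.5328, 0.2122, 0.1042]
ee_rot: [0.0, 0.801, 0.598, -0.001]
contact_force: [-1.0, 0.5, -0.2]
width: 0.0481
gripper_force: 25.9
```

```bash
python3 st.py
```

```text
t 9.0 pos [0.5328 0.2122 0.1042] F [-1.   0.5 -0.2] Ftool [ 0.2 -1.1  0.2] M [ 0.01   0.093 -0.066] yaw -16.51 w 0.0481 g 25.9
```

>>> {"fn": "servo_tool", "kwargs": {
  "increments": [
    [0,0,0,0,0,-0.8,0.5],
    [0,0,0,0,0,-0.8,0.5],
    [0,0,0,0,0,-0.8,0.5],
    [0,0,0,0,0,-0.8,0.5],
    [0,0,0,0,0,-0.8,0.5]
  ]
}}

```text
clock: 9.5
position: [0.5326, 0.2125, 0.1041]
ee_rot: [-0.0, 0.78, 0.626, -0.001]
contact_force: [-1.5, -2.2, -1.1]
width: 0.0482
gripper_force: 25.9
```

```bash
python3 st.py
```

```text
t 9.5 pos [0.5326 0.2125 0.1041] F [-1.5 -2.2 -1.1] Ftool [-2.5 -1.   1.1] M [-0.254  0.318 -0.031] yaw -12.51 w 0.0482 g 25.9
```

>>> {"fn": "servo_tool", "kwargs": {
  "increments": [
    [0,0,0,0,0,-0.8,0.5],
    [0,0,0,0,0,-0.8,0.5],
    [0,0,0,0,0,-0.8,0.5],
    [0,0,0,0,0,-0.8,0.5],
    [0,0,0,0,0,-0.8,0.5]
  ]
}}

```text
clock: 10.0
position: [0.5326, 0.2126, 0.1042]
ee_rot: [-0.0, 0.758, 0.653, -0.001]
contact_force: [-4.0, -2.2, -0.8]
width: 0.0481
gripper_force: 26.0
```

```bash
python3 st.py
```

```text
t 10.0 pos [0.5326 0.2126 0.1042] F [-4.  -2.2 -0.8] Ftool [-2.8 -3.6  0.8] M [-0.477  0.549 -0.073] yaw -8.52 w 0.0481 g 26.0
```

>>> {"fn": "servo_tool", "kwargs": {
  "increments": [
    [-0.06,-0.09,0,0,0,-0.8,0.5],
    [0,0,0,0,0,-0.8,0.5],
    [0,0,0,0,0,-0.8,0.5],
    [0,0,0,0,0,-0.8,0.5],
    [0,0,0,0,0,-0.8,0.5]
  ]
}}

```text
clock: 10.5
position: [0.5322, 0.2124, 0.1044]
ee_rot: [0.0, 0.734, 0.679, 0.0]
contact_force: [-1.6, -2.3, 0.8]
width: 0.0484
gripper_force: 26.1
```

```bash
python3 st.py
```

```text
t 10.5 pos [0.5322 0.2124 0.1044] F [-1.6 -2.3  0.8] Ftool [-2.4 -1.4 -0.8] M [-0.41   0.297 -0.051] yaw -4.52 w 0.0484 g 26.1
```

>>> {"fn": "servo_tool", "kwargs": {
  "increments": [
    [-0.05,-0.04,0,0,0,-0.8,0.5],
    [0,0,0,0,0,-0.8,0.5],
    [0,0,0,0,0,-0.8,0.5],
    [0,0,0,0,0,-0.8,0.5],
    [0,0,0,0,0,-0.8,0.5]
  ]
}}

```text
clock: 11.0
position: [0.5319, 0.2122, 0.1044]
ee_rot: [0.0, 0.71, 0.704, 0.0]
contact_force: [-0.3, -0.5, -1.1]
width: 0.0488
gripper_force: 26.1
```

```bash
python3 st.py
```

```text
t 11.0 pos [0.5319 0.2122 0.1044] F [-0.3 -0.5 -1.1] Ftool [-0.5 -0.3  1.1] M [-0.06   0.146 -0.014] yaw -0.52 w 0.0488 g 26.1
```

>>> {"fn": "servo_tool", "kwargs": {
  "increments": [
    [0,0,0,0,0,-0.8,0.5],
    [0,0,0,0,0,-0.8,0.5],
    [0,0,0,0,0,-0.8,0.5],
    [0,0,0,0,0,-0.8,0.5],
    [0,0,0,0,0,-0.8,0.5]
  ]
}}

```text
clock: 11.5
position: [0.531, 0.2119, 0.1042]
ee_rot: [-0.0, 0.685, 0.728, -0.0]
contact_force: [-3.7, -0.4, 0.6]
width: 0.0482
gripper_force: 26.2
```

```bash
python3 st.py
```

```text
t 11.5 pos [0.531  0.2119 0.1042] F [-3.7 -0.4  0.6] Ftool [-0.1 -3.7 -0.6] M [-0.086  0.51  -0.118] yaw 3.47 w 0.0482 g 26.2
```

>>> {"fn": "servo_tool", "kwargs": {
  "increments": [
    [0,-0.1,0,0,0,-0.5,0.5],
    [0,0,0,0,0,-0.5,0.5],
    [0,0,0,0,0,-0.5,0.5],
    [0,0,0,0,0,-0.5,0.5],
    [0,0,0,0,0,0,0.5]
  ]
}}

```text
clock: 12.0
position: [0.5303, 0.2118, 0.1042]
ee_rot: [-0.0, 0.673, 0.74, -0.0]
contact_force: [-2.5, -0.7, 0.4]
width: 0.0485
gripper_force: 26.2
```

```bash
python3 st.py
```

```text
t 12.0 pos [0.5303 0.2118 0.1042] F [-2.5 -0.7  0.4] Ftool [-0.4 -2.6 -0.4] M [-0.219  0.547 -0.218] yaw 5.41 w 0.0485 g 26.2
```

>>> {"fn": "servo_tool", "kwargs": {
  "increments": [
    [0,-0.05,0,0,0,-0.5,0.5],
    [0,0,0,0,0,0,0.5],
    [0,0,0,0,0,0,0.5],
    [0,0,0,0,0,0,0.5],
    [0,0,0,0,0,0,0.5]
  ]
}}

```text
clock: 12.5
position: [0.5302, 0.2118, 0.1043]
ee_rot: [0.0, 0.67, 0.743, 0.0]
contact_force: [-1.8, -1.1, 1.2]
width: 0.0482
gripper_force: 26.1
```

```bash
python3 st.py
```

```text
t 12.5 pos [0.5302 0.2118 0.1043] F [-1.8 -1.1  1.2] Ftool [-0.9 -1.9 -1.2] M [-0.23   0.429 -0.27 ] yaw 5.91 w 0.0482 g 26.1
```

The torque has climbed to 0.27 N m over a few degrees, which means the stop. I'll ease back 1.5° (it lifts within 7° of the stop) and start lifting gently.

>>> {"fn": "servo_tool", "kwargs": {
  "increments": [
    [0,-0.03,0,0,0,0.8,0.5],
    [0,0,0,0,0,0.7,0.5],
    [0,0,-0.1,0,0,0,0.5],
    [0,0,-0.1,0,0,0,0.5],
    [0,0,-0.1,0,0,0,0.5]
  ]
}}

```text
clock: 13.0
position: [0.5303, 0.2118, 0.1074]
ee_rot: [0.0, 0.679, 0.734, 0.0]
contact_force: [-0.5, -0.1, -1.3]
width: 0.0482
gripper_force: 26.2
```

```bash
python3 st.py
```

```text
t 13.0 pos [0.5303 0.2118 0.1074] F [-0.5 -0.1 -1.3] Ftool [-0.  -0.5  1.3] M [-0.163  0.023 -0.059] yaw 4.42 w 0.0482 g 26.2
```

>>> {"fn": "servo_tool", "kwargs": {
  "increments": [
    [0,0,-0.3,0,0,0,0.5],
    [0,0,-0.3,0,0,0,0.5],
    [0,0,-0.3,0,0,0,0.5],
    [0,0,-0.3,0,0,0,0.5],
    [0,0,-0.3,0,0,0,0.5]
  ]
}}

```text
clock: 13.5
position: [0.5299, 0.212, 0.1228]
ee_rot: [-0.0, 0.679, 0.734, 0.0]
contact_force: [0.6, -0.4, -0.4]
width: 0.0481
gripper_force: 26.3
```

>>> {"fn": "servo_tool", "kwargs": {
  "increments": [
    [0,0,-0.5,0,0,0,0.5],
    [0,0,-0.5,0,0,0,0.5],
    [0,0,-0.5,0,0,0,0.5],
    [0,0,-0.5,0,0,0,0.5],
    [0,0,-0.5,0,0,0,0.5]
  ]
}}

```text
clock: 14.0
position: [0.5299, 0.2118, 0.1478]
ee_rot: [-0.0, 0.679, 0.734, 0.0]
contact_force: [0.4, -0.5, -0.9]
width: 0.0483
gripper_force: 26.3
```

>>> {"fn": "servo_tool", "kwargs": {
  "increments": [
    [0,0,-1,0,0,0,0.5],
    [0,0,-1,0,0,0,0.5],
    [0,0,-1,0,0,0,0.5],
    [0,0,-1,0,0,0,0.5],
    [0,0,0,0,0,0,0.5]
  ]
}}

```text
clock: 14.5
position: [0.531, 0.2121, 0.1894]
ee_rot: [0.001, 0.679, 0.734, 0.002]
contact_force: [0.3, 0.2, -0.8]
width: 0.0479
gripper_force: 26.3
```

```bash
python3 st.py
python3 - <<'E'
from h import *
im=save('wrist','w4.png'); optics.get_image('scene'); optics.get_image('top')
for c in('scene','top','wrist'):
  for d in finder.silhouettes('pan_in',c)[:2]: print(c,np.round(d['box']),round(d['p'],2),atz(c,d['box'][:2],.045 if c!='wrist' else .051))
  for d in finder.tip_of('pan_in',c)[:2]: print(c,'tip',np.round(d['at']),round(d['p'],2),atz(c,d['at'],.039))
E
```

```text
t 14.5 pos [0.531  0.2121 0.1894] F [ 0.3  0.2 -0.8] Ftool [0.1 0.3 0.8] M [0.02  0.021 0.017] yaw 4.42 w 0.0479 g 26.3
scene [268. 202.  61.  48.] 0.64 [ 0.58484994 -0.18816443  0.045     ]
scene tip [267. 197.] 0.8 [ 0.56625463 -0.21759033  0.039     ]
top [378. 190.  54.  51.] 0.57 [ 0.56498317 -0.21893926  0.045     ]
top tip [378. 189.] 0.65 [ 0.57172855 -0.22025514  0.039     ]
wrist tip [105.  93.] 0.23 [0.29690448 0.30295083 0.039     ]
```

View pics/w4.png

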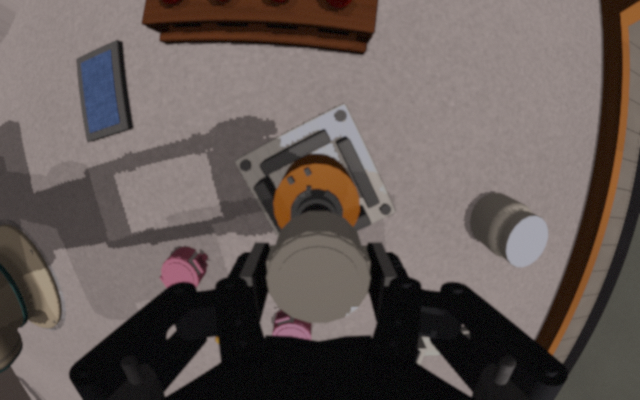

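The cap is gripped, clear of the jar and upright. The jar's neck and posts show at about (315,195). Now over to the pan, estimated at (0.567, -0.217).

>>> {"fn": "servo_tool", "kwargs": {
  "increments": [
    [-2,0,0,0,0,0,0.5],
    [-3.5,0,0,0,0,0,0.5],
    [-4,0.1,0,0,0,0,0.5],
    [-4,0.1,0,0,0,0,0.5],
    [-4,0.1,0,0,0,0,0.5]
  ]
}}

```text
clock: 15.45
position: [0.5463, 0.0362, 0.1872]
ee_rot: [0.0, 0.679, 0.734, 0.0]
contact_force: [0.4, 0.3, -1.2]
width: 0.0485
gripper_force: 26.3
```

>>> {"fn": "servo_tool", "kwargs": {
  "increments": [
    [-4,0.1,0,0,0,0,0.5],
    [-4,0,0,0,0,0,0.5],
    [-4,0,0,0,0,0,0.5],
    [-4,0,0,0,0,0,0.5],
    [-3.5,0,0,0,0,0,0.5]
  ]
}}

```text
clock: 15.95
position: [0.5622, -0.1589, 0.1871]
ee_rot: [0.0, 0.68, 0.734, -0.0]
contact_force: [0.5, 0.6, -0.7]
width: 0.0483
gripper_force: 26.3
```

>>> {"fn": "servo_tool", "kwargs": {
  "increments": [
    [-3,0,0,0,0,0,0.5],
    [-2,0,0,0,0,0,0.5],
    [-1,0,0,0,0,0,0.5],
    [0,0,0,0,0,0,0.5],
    [0,0,0,0,0,0,0.5]
  ]
}}

```text
clock: 16.45
position: [0.5668, -0.2154, 0.1871]
ee_rot: [-0.001, 0.679, 0.734, 0.0]
contact_force: [0.2, 0.3, 0.4]
width: 0.0484
gripper_force: 26.3
```

```bash
python3 st.py
python3 - <<'E'
from h import *
im=save('wrist','w5.png')
for d in finder.silhouettes('pan_in','wrist')[:2]: print(np.round(d['box']),round(d['p'],2))
for d in finder.tip_of('pan_in','wrist')[:2]: print('tip',np.round(d['at']),round(d['p'],2),atz('wrist',d['at'],.039))
# overlay expected rim circle
im=im.copy()
for ctr,col in (((.567,-.217),(255,0,0)),):
  for a in np.linspace(0,6.28,90):
    q=proj('wrist',(ctr[0]+.088*np.cos(a),ctr[1]+.088*np.sin(a),.051)); cv2.circle(im,tuple(int(v) for v in q),1,col,-1)
save('wrist','w5o.png',im)
E
```

```text
t 16.45 pos [ 0.5668 -0.2154  0.1871] F [0.2 0.3 0.4] Ftool [ 0.2  0.2 -0.4] M [-0.014  0.004 -0.043] yaw 4.44 w 0.0484 g 26.3
[315. 176. 191. 151.] 0.64
tip [314. 194.] 0.62 [ 0.56367368 -0.21923453  0.039     ]
```

View pics/w5o.png

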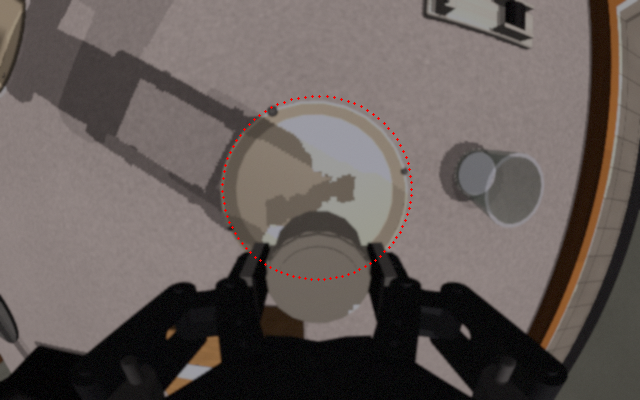

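The pan rim matches the overlay to about 3 mm, so its centre is near (0.563, -0.219). Descending.

>>> {"fn": "servo_tool", "kwargs": {
  "increments": [
    [-0.4,-0.3,1.5,0,0,0,0.5],
    [0,0,3,0,0,0,0.5],
    [0,0,3,0,0,0,0.5],
    [0,0,2.2,0,0,0,0.5],
    [0,0,1,0,0,0,0.5]
  ]
}}

```text
clock: 17.1
position: [0.563, -0.2191, 0.0782]
ee_rot: [-0.002, 0.679, 0.734, -0.0]
contact_force: [0.1, -0.8, -1.1]
width: 0.0483
gripper_force: 26.3
```

>>> {"fn": "servo_tool", "kwargs": {
  "increments": [
    [0,0,0.5,0,0,0,0.5],
    [0,0,0.2,0,0,0,0.5],
    [0,0,0.1,0,0,0,0.5],
    [0,0,0,0,0,0,0.5],
    [0,0,0,0,0,0,0.5]
  ]
}}

```text
clock: 17.6
position: [0.5647, -0.2211, 0.0732]
ee_rot: [0.001, 0.679, 0.734, 0.0]
contact_force: [0.1, 0.3, -0.5]
width: 0.0484
gripper_force: 26.3
```

```bash
python3 st.py
```

```text
t 17.6 pos [ 0.5647 -0.2211  0.0732] F [ 0.1  0.3 -0.5] Ftool [0.3 0.1 0.5] M [-0.009  0.003  0.032] yaw 4.41 w 0.0484 g 26.3
```

>>> {"fn": "servo_tool", "kwargs": {
  "increments": [
    [0,0,0.3,0,0,0,0.5],
    [0,0,0.3,0,0,0,0.5],
    [0,0,0.2,0,0,0,0.5],
    [0,0,0.1,0,0,0,0.5],
    [0,0,0.1,0,0,0,0.5]
  ]
}}

```text
clock: 18.1
position: [0.5642, -0.2209, 0.0621]
ee_rot: [-0.0, 0.679, 0.734, 0.0]
contact_force: [0.4, -0.6, -1.0]
width: 0.0485
gripper_force: 26.3
```

>>> {"fn": "servo_tool", "kwargs": {
  "increments": [
    [0,0,0.05,0,0,0,0.5],
    [0,0,0.05,0,0,0,0.5],
    [0,0,0,0,0,0,0.5],
    [0,0,0,0,0,0,0.5],
    [0,0,0,0,0,0,0.5]
  ]
}}

```text
clock: 18.6
position: [0.5643, -0.2209, 0.0614]
ee_rot: [0.0, 0.679, 0.734, 0.0]
contact_force: [0.3, -0.2, -0.1]
width: 0.0483
gripper_force: 26.3
```

```bash
python3 st.py
```

```text
t 18.6 pos [ 0.5643 -0.2209  0.0614] F [ 0.3 -0.2 -0.1] Ftool [-0.2  0.3  0.1] M [0.01  0.008 0.069] yaw 4.41 w 0.0483 g 26.3
```

>>> {"fn": "servo_tool", "kwargs": {
  "increments": [
    [0,0,0.05,0,0,0,0.5],
    [0,0,0.05,0,0,0,0.5],
    [0,0,0,0,0,0,0.5],
    [0,0,0,0,0,0,0.5],
    [0,0,0,0,0,0,0.5]
  ]
}}

```text
clock: 19.1
position: [0.5644, -0.2209, 0.061]
ee_rot: [0.0, 0.679, 0.734, 0.0]
contact_force: [-1.4, 0.8, 6.2]
width: 0.0482
gripper_force: 26.7
```

```bash
python3 st.py
```

```text
t 19.1 pos [ 0.5644 -0.2209  0.061 ] F [-1.4  0.8  6.2] Ftool [ 0.9 -1.3 -6.2] M [0.081 0.255 0.025] yaw 4.41 w 0.0482 g 26.7
```

It touched the floor at the expected height (0.061) with about 6 N. I'll release in steps.

>>> {"fn": "servo_tool", "kwargs": {
  "increments": [
    [0,0,0,0,0,0,-0.25],
    [0,0,0,0,0,0,-0.35],
    [0,0,0,0,0,0,-0.45],
    [0,0,0,0,0,0,-0.6],
    [0,0,0,0,0,0,-0.8]
  ]
}}

```text
clock: 19.6
position: [0.5643, -0.2209, 0.0602]
ee_rot: [-0.0, 0.679, 0.734, 0.0]
contact_force: [-0.5, 0.1, 0.1]
width: 0.0767
gripper_force: 0.0
```

>>> {"fn": "servo_tool", "kwargs": {
  "increments": [
    [0,0,0,0,0,0,-1],
    [0,0,0,0,0,0,-1],
    [0,0,0,0,0,0,-1],
    [0,0,0,0,0,0,-1],
    [0,0,0,0,0,0,-1]
  ]
}}

```text
clock: 20.1
position: [0.5643, -0.2209, 0.0603]
ee_rot: [0.0, 0.679, 0.734, 0.0]
contact_force: [0.1, -0.9, 0.3]
width: 0.0853
gripper_force: 0.0
```

>>> {"fn": "servo_tool", "kwargs": {
  "increments": [
    [0,0,-0.3,0,0,0,-1],
    [0,0,-1,0,0,0,-1],
    [0,0,-1.5,0,0,0,-1],
    [0,0,-2,0,0,0,-1],
    [0,0,-2,0,0,0,-1]
  ]
}}

```text
clock: 20.6
position: [0.5643, -0.2209, 0.1297]
ee_rot: [0.0, 0.679, 0.734, 0.0]
contact_force: [0.8, -1.0, -0.1]
width: 0.085
gripper_force: 0.0
```

>>> {"fn": "servo_tool", "kwargs": {
  "increments": [
    [0,0,-2,0,0,0,-1],
    [0,0,-2,0,0,0,-1],
    [0,0,-2,0,0,0,-1],
    [0,0,0,0,0,0,-1],
    [0,0,0,0,0,0,-1]
  ]
}}

```text
clock: 21.1
position: [0.5643, -0.2209, 0.1887]
ee_rot: [0.001, 0.679, 0.734, 0.0]
contact_force: [-0.1, -0.8, -0.6]
width: 0.0855
gripper_force: 0.0
```

```bash
python3 st.py
python3 - <<'E'
from h import *
a=save('wrist','w6.png'); b=save('scene','s6.png'); t=save('top','t6.png')
v=np.hstack([cv2.resize(b[130:330,180:500],(480,300)),cv2.resize(t[120:240,220:412],(320,200)) if 0 else cv2.resize(t[110:240,220:420],(320,300))])
w=cv2.resize(a,(480,300)); w=np.hstack([w,np.zeros((300,320,3),np.uint8)])
save('','fin.png',np.vstack([v,w]))
E
```

```text
t 21.1 pos [ 0.5643 -0.2209  0.1887] F [-0.1 -0.8 -0.6] Ftool [-0.8 -0.2  0.6] M [-0.006  0.033  0.068] yaw 4.42 w 0.0855 g 0.0
```

View pics/fin.png

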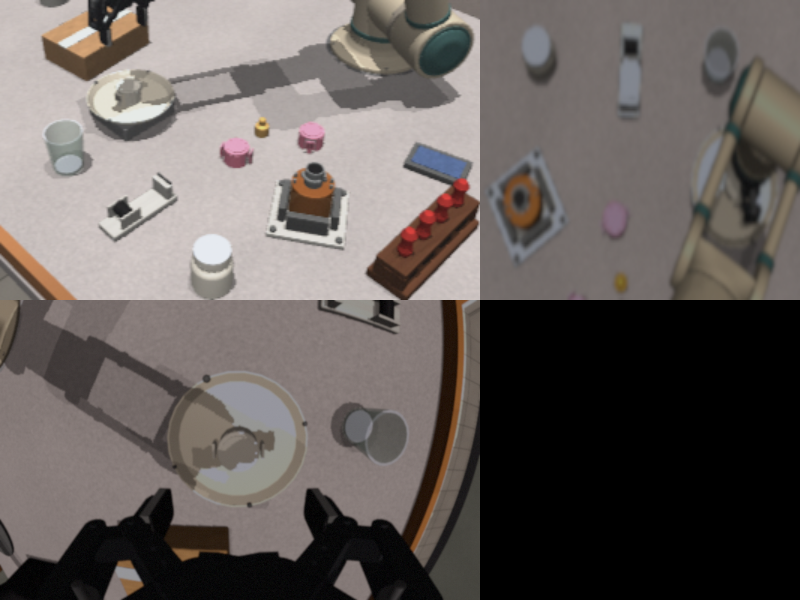

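The jar is open, and the cap stands upright at the centre of the pan (around (240,445) in the wrist tile). Everything else is where it was and the gripper is clear, so I'm handing in.

```bash
python3 -c "
from rig import manip; print(manip.sign_off())"
```

```text
the job is handed in; nothing more can be done
None
```

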